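# Lay the cover layer on a pinned glue-up and weight it

## Task

A stacked enclosure is being glued up from laser-cut layers on the two-pin jig: take the orange cover layer from its sloping rest, lower it level over both pins, and let go only when you feel it come down on the pile, since nobody has measured how high the pile stands. Then stand the solder reel upright on the middle of the cover as a weight, again letting go only once it stands there; press neither of them hard, and leave the circuit board and the screw tin where they are.

Things in the scene. Friction and masses are not known exactly. Their poses are not given: they have to be found in the camera images.
- jig: Aluminium nest block fixed on the bench, 146 (its x) x 98 (its y) x 34 mm high. Two steel locating pins, 6 mm thick, stand in it at x = -43 and +43 mm, y = 0, up through the pile of coloured layers; they end 90 mm above the bench, the last 8 mm tapered to a bullet nose. Origin: centre of the underside, on the bench; z up.
- pocket (a point): Centre of the jig's pocket, 34 mm above the bench, level with the block's rim. The pile of coloured plastic layers stands up out of it, fixed, firm and level: 110 mm along the jig's x, 60 mm wide, but only 48 mm over the middle 46 mm, so that fingers pass beside it. Its top stands 46 to 72 mm above the bench, different every time.
- pin0 (a point): Tip of the pin at the jig's -x end, on its axis, 90 mm above the bench.
- pin1 (a point): Tip of the pin at the jig's +x end, on its axis, 90 mm above the bench.
- rest: Small purple printed-plastic easel fixed on the bench, base 116 x 76 x 10 mm. Its bed, 44 mm wide, slopes at 28 degrees from level, rising towards the rest's +x, with a lip 9 mm high at the lower end. The cover lies on the bed against the lip and overhangs it by 6 to 12 mm at each side, with nothing below but the base. Origin: centre of the underside; z up.
- cover: Loose orange plastic layer, 110 (its x) x 62 (its y) x 6 mm, about 50 g, with two 8 mm through holes at x = -43 and +43 mm, y = 0, black vent slots between; the same either way round. At the start it lies on the rest with its x pointing up the slope and its z square out of the slope. Origin: centre of its underside; z is square to the plate.
- reel: Solder reel with blue flanges standing on end, loose, about 260 g; it can be gripped across its 58 mm diameter at any height up to 40 mm (a wire end sticks up a little, to 48 mm). Origin: on its underside, 1.4 mm from its axis (the axis is at x = -1, y = -1 mm in its frame); z up along the axis.
- board: Small loose brown circuit board lying flat, 66 x 48 x 13 mm, to be left alone. Origin: its middle.
- tin: Shallow round open tin of screws, loose, 64 mm across and 20 mm high, to be left alone. Origin: centre of its underside.

How it is judged:
By the outcome, as a careful person would: the job done as asked, in the order asked, and still so for the second after the job is handed in, with the robot touching nothing.
It also fails if it takes over 54 s, if anything falls off the work surface, if the arm or the gripper's body presses on something with over 40 N, if the wrist force passes 120 N, or if a joint passes its speed limit or range.

## Robot

A 6-joint arm with a two-finger parallel gripper is mounted at the origin on a cart in front of the work surface, level with it; the furniture and walls round the work are solid. World frame = base frame: x ahead of the robot, y to its left, z up, the work surface at z = 0. Lengths are in m, angles in rad, forces in N, time in s.
With the tool pointing down it reaches from about 0.25 to 0.725 m from the base axis. Payload 4 kg.
Tool frame: the origin (TCP) lies at the very end of the fingers, on their centre line; the grasp point (between the pads) lies behind it (manip.hold_point_z is the z of the grasp point in the tool frame, in m); z points along the fingers, y is the line along which they close (so a half turn about z gives the same grasp; the last joint's range is limited). The gripper opens to 85 mm and grips with 20 to 120 N. Pads are 22 mm wide; open, the fingers measure 114 mm over their backs; the gripper's body (76 mm by 85 mm) begins 54 mm behind the grasp point. The pads swing forward as they close: fully open they stand 13 mm farther back than shut.
Start: joints at [-1.325, 0.241, 0.005, 1.335, 0, 1.571], TCP at [0.122, -0.485, 0.231] pointing down, gripper open.
Joint ranges: [-2.72, 2.72], [-1.05, 1.87], [-1.09, 1.28], [-1.99, 2.15], [-1.42, 1.44], [-3.14, 3.14]. Speed limits (rad/s): [2.79, 2.79, 3.14, 3.14, 3.14, 3.14].

## Interface

Orientations are given as [roll, pitch, yaw] about the fixed x, y, z axes, in that order (R = Rz(yaw) Ry(pitch) Rx(roll)).
In Python, from station import manip, imaging gives the robot as it stands (manip), with the cameras (imaging).
- The arm moves only by the shell command python3 jog.py 'ROWS'. ROWS is a JSON list of rows, 1 to 10 of them, each an object with the fields turn_vec (a list: a rotation vector rx, ry, rz in normalised numbers (1 is 2 pi rad)), xyz (a list: dx, dy, dz in fractions of the full range, 1 being 100 cm), jaw (the opening from 0.0 (shut) to 1.0 (fully open)); a field left out counts as zero (the opening has to be given); each row shifts and turns the commanded pose from where the row before left it, along the tool's axes as they then stand; what a row does not reach is not made up. A row lasts 1/12 s, in which the tool goes at most 0.0417 m and 0.125 rad, less where a joint would pass 70% of its speed; a pose out of reach is approached as far as the arm can. The fingers move at their own pace and stop on an object; the grip force is fixed at half the most. Time passes only in rows, so rows that do not move let the fingers close. It prints the time, the measured TCP pose, the force, the opening and the grip force at its end. A shift or turn number past 1, either way, is cut back to 1. Input that does not fit is refused with a message, and nothing moves.
- manip.state(): the state, without advancing time (a new reading comes with each control period).
- imaging.capture(name): name is "side" or "top" or "wrist"; returns a dict with "img" (400x640x3 uint8, red, green, blue), "range_z" (400x640 float32, m along the optical axis (not along the pixel's ray), 0 where there is no reading), "fov_y" (degrees; the focal length in pixels is half the picture's height over the tangent of half this angle, whatever the lens; pixels are square), "cx", "cy" (the principal point, pixels), "rvec" (rotation vector, rad) and "tvec" (3), from world to camera coordinates, as OpenCV has them. Camera axes: x right, y down, z forward; pixel columns grow to the right and rows downward; lengths in m; the calibration is good to about 2 mm. A picture is of the moment at which its call begins.
- manip.hand_in(): hands the job in; it is judged then, once.
The state is a dict: "time": time; "joint_positions": joint angles; "joint_velocities": joint speeds; "tau": joint torques, N m; "ee_pos": TCP position; "tcp_rot": TCP orientation; "wrist_force": force on the tool from outside, world axes, zero at the start; "ft_torque": the same for the moment, N m; "gripper_width": opening from 0.0 (shut) to 1.0 (fully open); "grip_force": force on a finger pad.
Only numpy, scipy, OpenCV 4.12 (cv2) and the standard library are available. Lean on these libraries where they do the work, as an engineer would, in place of code of your own. Each camera call takes 0.05 s, during which the arm holds its last target. There are 200 camera calls.

## Working session

There is one attempt and no reset: what is moved stays moved. The work goes in short steps, Python scripts to look and compute and a shell command to move; the robot and the scene stay as the last step left them, time stands still between calls to the robot, and variables do not carry over. Pictures are saved under pics/ and viewed, at most 13 in all, crops included, and the job is handed in when it is done.

```bash
ls; mkdir -p pics
python3 - <<'E'
from station import manip, imaging
import cv2,numpy as np
print(manip.hold_point_z, manip.state())
ims={}
for n in("side","top"):
    c=imaging.capture(n); np.savez(f"pics/{n}0.npz",**c); cv2.imwrite(f"pics/{n}0.png",c["img"][:,:,::-1]); print(n,c["fov_y"],c["cx"],c["cy"],c["rvec"],c["tvec"])
E
```

```text
jog.py
pics
station.py
-0.0187 {'time': 0.0, 'joint_positions': array([-1.32500600e+00,  2.41394077e-01,  3.73406270e-03,  1.33518852e+00,
        2.97657786e-06,  1.57078751e+00]), 'joint_velocities': array([-0.00117498, -0.00129444,  0.0016947 ,  0.000274  , -0.0014772 ,
        0.00025212]), 'tau': array([ 7.08627758e-04, -3.72325766e+01,  2.52402645e+01,  1.71221240e-02,
        2.55561289e-06, -3.11770876e-06]), 'ee_pos': array([ 0.12151083, -0.48436837,  0.23042614]), 'tcp_rot': array([-3.13954044e+00, -2.99466840e-06,  2.45799140e-01]), 'wrist_force': array([ 0.0654075 , -0.2932185 , -0.04995491]), 'ft_torque': array([-0.04992388, -0.05423519,  0.01195063]), 'grip_force': 0.0, 'gripper_width': 0.9964422552051044}
side 48.791940839105685 315.90208980594895 198.3316967499112 [ 2.13090465  0.04133724 -0.0320337 ] [-0.46476772  0.00811833  1.21783001]
top 45.07364014848494 326.4850878771517 205.13174327493607 [ 2.15389447 -2.12470492  0.18484035] [-0.10668152  0.48164587  1.1464215 ]
```

View pics/side0.png

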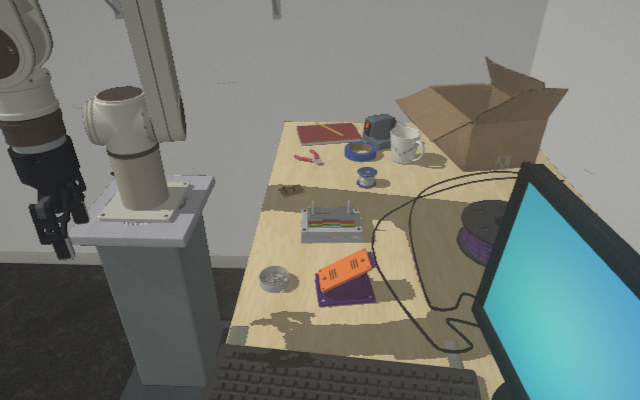

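View pics/top0.png

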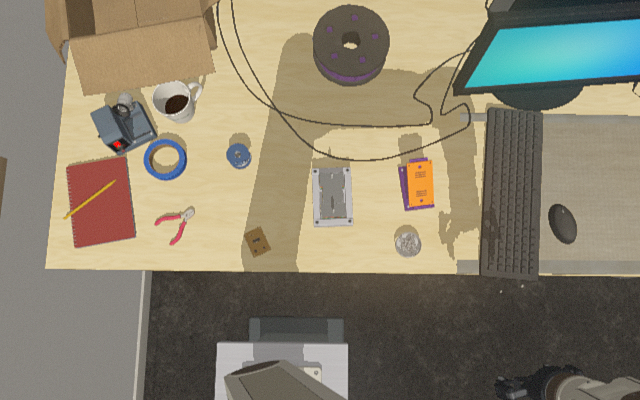

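Side view: cover (345,270) on its rest, jig (332,225), reel (367,178). Top view: cover (419,184), jig (332,196), reel (238,156), board (257,241), tin (407,241). Next, coarse positions from colour and depth.

```bash
cat > h.py <<'E'
import numpy as np,cv2
from scipy.spatial.transform import Rotation as R
def cam(c):
    f=200/np.tan(np.radians(float(c["fov_y"]))/2); return f,R.from_rotvec(c["rvec"]).as_matrix(),np.asarray(c["tvec"])
def cloud(c):
    f,M,t=cam(c); v,u=np.mgrid[:400,:640]; z=c["range_z"]
    P=np.stack([(u-c["cx"])/f*z,(v-c["cy"])/f*z,z],-1)
    return (P-t)@M
def ray(c,u,v,h):
    f,M,t=cam(c); o=-M.T@t; d=M.T@np.array([(u-c["cx"])/f,(v-c["cy"])/f,1.]); return o+d*(h-o[2])/d[2]
def hsv(c): return cv2.cvtColor(c["img"],cv2.COLOR_RGB2HSV)
def E(rpy): return R.from_euler("xyz",rpy)
def delta(s,p,Rt):
    """tool-frame shift and rotvec from state s to pose p,Rt"""
    r=E(s["tcp_rot"]); return r.inv().apply(p-s["ee_pos"]), (r.inv()*Rt).as_rotvec()
E
python3 - <<'E'
from h import *
for n in("top","side"):
    c=dict(np.load(f"pics/{n}0.npz")); P=cloud(c); H=hsv(c)
    box={"top":{"cover":(395,145,445,220),"jig":(300,150,365,240),"reel":(220,135,258,175),"board":(240,220,275,262),"tin":(390,222,425,260)},
     "side":{"cover":(310,245,380,308),"jig":(295,195,368,245),"reel":(352,162,382,192),"board":(275,180,305,200),"tin":(255,262,292,295)}}[n]
    for k,(a,b,e,d) in box.items():
        m=np.zeros((400,640),bool); m[b:d,a:e]=1; m&=(P[...,2]>.008)&(c["range_z"]>0)
        if k=="cover": m&=(H[...,0]<16)&(H[...,1]>170)
        q=P[m]; print(n,k,m.sum(),q.min(0).round(3),q.max(0).round(3),q.mean(0).round(3), cv2.minAreaRect((q[:,:2]*1000).astype(np.float32)))
        if k=="cover":
            A=q-q.mean(0); print(np.linalg.svd(A,full_matrices=0)[2].round(3))
E
```

```text
top cover 196 [ 0.487 -0.363  0.032] [ 0.589 -0.293  0.089] [ 0.535 -0.327  0.062] ((537.3029174804688, -327.10443115234375), (99.85313415527344, 62.204010009765625), 8.283611297607422)
[[-0.873 -0.167 -0.459]
 [ 0.183 -0.983  0.009]
 [-0.453 -0.076  0.888]]
top jig 2298 [ 0.432 -0.19   0.008] [ 0.611 -0.063  0.09 ] [ 0.504 -0.113  0.04 ] ((519.4083251953125, -120.92936706542969), (124.97041320800781, 182.11203002929688), 85.62687683105469)
top reel 414 [0.581 0.089 0.009] [0.637 0.153 0.049] [0.609 0.125 0.038] ((608.1759033203125, 123.95264434814453), (60.15841293334961, 56.8278694152832), 43.04592514038086)
top board 17 [0.363 0.053 0.008] [0.415 0.086 0.014] [0.379 0.071 0.01 ] ((387.18951416015625, 73.25045776367188), (49.526580810546875, 26.25423812866211), 31.706775665283203)
top tin 215 [ 0.36  -0.336  0.008] [ 0.422 -0.273  0.024] [ 0.391 -0.308  0.013] ((390.2951965332031, -304.3702087402344), (62.35967254638672, 62.34903335571289), 69.74093627929688)Traceback (most recent call last):
  File "<stdin>", line 9, in <module>
    return umr_minimum(a, axis, None, out, keepdims, initial, where)
ValueError: zero-size array to reduction operation minimum which has no identity
```

```bash
python3 jog.py '[{"xyz": [0.038,-0.0065,-0.005],"jaw": 1},{"xyz": [0.038,-0.0065,-0.005],"jaw": 1},{"xyz": [0.038,-0.0065,-0.005],"jaw": 1},{"xyz": [0.038,-0.0065,-0.005],"jaw": 1},{"xyz": [0.038,-0.0065,-0.005],"jaw": 1},{"xyz": [0.038,-0.0065,-0.005],"jaw": 1},{"xyz": [0.038,-0.0065,-0.005],"jaw": 1},{"xyz": [0.038,-0.0065,-0.005],"jaw": 1},{"xyz": [0.038,-0.0065,-0.005],"jaw": 1},{"xyz": [0.038,-0.0065,-0.005],"jaw": 1}]'
python3 - <<'E'
from h import *
from station import manip, imaging
c=imaging.capture("wrist"); np.savez("pics/w1.npz",**c); cv2.imwrite("pics/w1.png",c["img"][:,:,::-1])
f,M,t=cam(c); s=manip.state(); r=E(s["tcp_rot"])
print(f,"cam in tool",r.inv().apply(-M.T@t-s["ee_pos"]),"axis",r.inv().apply(M[2]), s["ee_pos"],s["tcp_rot"],s["joint_positions"])
E
```

```text
time: 0.93
ee_pos: [0.4758, -0.3282, 0.2811]
tcp_rot: [-3.141, 0.001, 0.246]
wrist_force: [0.1, -1.1, 0.4]
gripper_width: 1.001
grip_force: 0.0
299.78079902460564 cam in tool [ 0.07800077  0.00280038 -0.14203615] axis [-0.33254284 -0.00215095  0.9430857 ] [ 0.48233534 -0.32502837  0.2810848 ] [-3.14054887 -0.0054768   0.25241035] [-0.59547213  0.39347189  0.34666045  1.52114428  0.00479749  2.29371413]
```

View pics/w1.png

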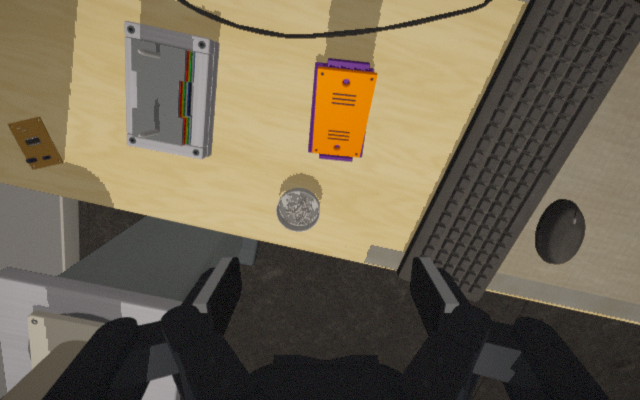

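Wrist view: cover (343,112) with holes at (346,82) and (337,148), jig (170,90), tin (298,208), board (35,142). I'll measure the cover plane and rectangle, and the jig.

```bash
cat > cover.py <<'E'
from h import *
def cover(c):
    P=cloud(c);H=hsv(c)
    m=((H[...,0]<16)&(H[...,1]>180)&(H[...,2]>120)).astype(np.uint8); n,l,st,_=cv2.connectedComponentsWithStats(m); k=1+np.argmax(st[1:,4]); m=(l==k).astype(np.uint8)
    ct=max(cv2.findContours(m,cv2.RETR_EXTERNAL,cv2.CHAIN_APPROX_NONE)[0],key=cv2.contourArea)
    mm=np.zeros_like(m); cv2.drawContours(mm,[ct],-1,1,-1); q=P[cv2.erode(mm,np.ones((5,5)))&(c["range_z"]>0)>0]
    o=np.median(q,0); n=np.linalg.svd(q-q.mean(0),full_matrices=0)[2][2]; n*=np.sign(n[2]); o=q.mean(0)
    f,M,t=cam(c); C=-M.T@t; px=ct[:,0,:].astype(float)
    d=np.c_[(px[:,0]-c["cx"])/f,(px[:,1]-c["cy"])/f,np.ones(len(px))]@M
    X=C+d*(((o-C)@n)/(d@n))[:,None]
    ex=np.array([1,0,0])-n*n[0]; ex/=np.linalg.norm(ex); ey=np.cross(n,ex)
    r=cv2.minAreaRect((np.c_[(X-o)@ex,(X-o)@ey]*1000).astype(np.float32))
    (a,b),wh,an=r; 
    if wh[0]<wh[1]: an-=90
    while an>90: an-=180
    while an<-90: an+=180
    ctr=o+ex*a/1000+ey*b/1000; th=np.radians(an); xx=ex*np.cos(th)+ey*np.sin(th)
    return ctr,xx,n,wh
if __name__=="__main__":
    c=dict(np.load("pics/w1.npz")); ctr,xx,n,wh=cover(c)
    print("cover top ctr",ctr,"x",xx,"n",n,wh,"slope",np.degrees(np.arccos(n[2])),"yaw",np.arctan2(xx[1],xx[0]))
    P=cloud(c); z=P[...,2]; m=np.zeros(z.shape,bool); m[15:165,115:222]=1
    q=P[m&(abs(z-.034)<.004)]; print("jig",len(q),cv2.minAreaRect((q[:,:2]*1000).astype(np.float32)),np.median(q[:,2]))
    q=P[m&(z>.042)]; print("pile",len(q),np.histogram(q[:,2],np.arange(.042,.096,.003)),cv2.minAreaRect((q[:,:2]*1000).astype(np.float32)))
    pin=P[m&(z>.08)]; print("pins",pin.round(3)[:20])
    g=cv2.resize(c["img"][15:165,20:230],None,fx=3.5,fy=3.5,interpolation=cv2.INTER_CUBIC); cv2.imwrite("pics/jig.png",g[:,:,::-1])
E
python3 cover.py
```

```text
return _methods._mean(a, axis=axis, dtype=dtype,
  ret = um.true_divide(
cover.py:7: RuntimeWarning: Mean of empty slice.
  o=np.median(q,0); n=np.linalg.svd(q-q.mean(0),full_matrices=0)[2][2]; n*=np.sign(n[2]); o=q.mean(0)
Traceback (most recent call last):
  File "cover.py", line 20, in <module>
    c=dict(np.load("pics/w1.npz")); ctr,xx,n,wh=cover(c)
                                                ~~~~~^^^
  File "cover.py", line 7, in cover
    o=np.median(q,0); n=np.linalg.svd(q-q.mean(0),full_matrices=0)[2][2]; n*=np.sign(n[2]); o=q.mean(0)
                        ~~~~~~~~~~~~~~~~~~~~~~~~~~~~~~~~~~~~~~~~~~~~~^^^
IndexError: index 2 is out of bounds for axis 0 with size 0
```

Run:
```python
from h import *
c=dict(np.load("pics/w1.npz")); H=hsv(c); print(H[90:140:8,340],c["range_z"][90:140:8,340],(c["range_z"]>0).mean())
m=(H[...,0]<16)&(H[...,1]>180)&(H[...,2]>120); print(m.sum()); print(cv2.connectedComponentsWithStats(m.astype(np.uint8))[2][:6])
```

```text
[[ 18 255 229]
 [ 14 206 157]
 [ 18 255 228]
 [ 17 255 228]
 [ 18 255 229]
 [ 17 255 211]
 [ 16 255 185]] [0.3221214  0.33109507 0.33782646 0.3460819  0.35237387 0.
 0.36952117] 0.9960703125
361
[[     0      0    640    400 255639]
 [   187     51      1      1      1]
 [   187     53      1      2      2]
 [   318     67     56      7     87]
 [   186     71      1      4      4]
 [   321     72      2      1      2]]
```

```bash
sed -i 's/\[...,0\]<16/[...,0]<21/' cover.py; python3 cover.py
```

```text
cover top ctr [ 0.53688749 -0.33190004  0.06391008] x [0.87386133 0.12756528 0.46914121] n [-0.46405633 -0.06889276  0.88312259] (112.41275787353516, 61.690364837646484) slope 27.97863499629898 yaw 0.14495499251421945
jig 4487 ((508.28009033203125, -117.81375885009766), (146.26922607421875, 98.57792663574219), 2.9294896125793457) 0.03408256745385512
pile 5110 (array([  66,  134,  186, 4181,  277,   15,   16,   13,   19,   19,   18,
         13,   20,   23,   27,   23,    3]), array([0.042, 0.045, 0.048, 0.051, 0.054, 0.057, 0.06 , 0.063, 0.066,
       0.069, 0.072, 0.075, 0.078, 0.081, 0.084, 0.087, 0.09 , 0.093])) ((512.368408203125, -198.70703125), (110.51045227050781, 224.1621551513672), 2.9426586627960205)
pins [[ 0.558 -0.309  0.424]
 [ 0.558 -0.309  0.424]
 [ 0.558 -0.309  0.424]
 [ 0.558 -0.309  0.424]
 [ 0.558 -0.309  0.424]
 [ 0.558 -0.309  0.424]
 [ 0.558 -0.309  0.424]
 [ 0.558 -0.309  0.424]
 [ 0.558 -0.309  0.424]
 [ 0.558 -0.309  0.424]
 [ 0.558 -0.309  0.424]
 [ 0.558 -0.309  0.424]
 [ 0.553 -0.116  0.089]
 [ 0.553 -0.115  0.087]
 [ 0.554 -0.117  0.087]
 [ 0.554 -0.116  0.085]
 [ 0.554 -0.116  0.083]
 [ 0.554 -0.116  0.08 ]
 [ 0.552 -0.114  0.089]
 [ 0.552 -0.115  0.088]]
```

View pics/jig.png

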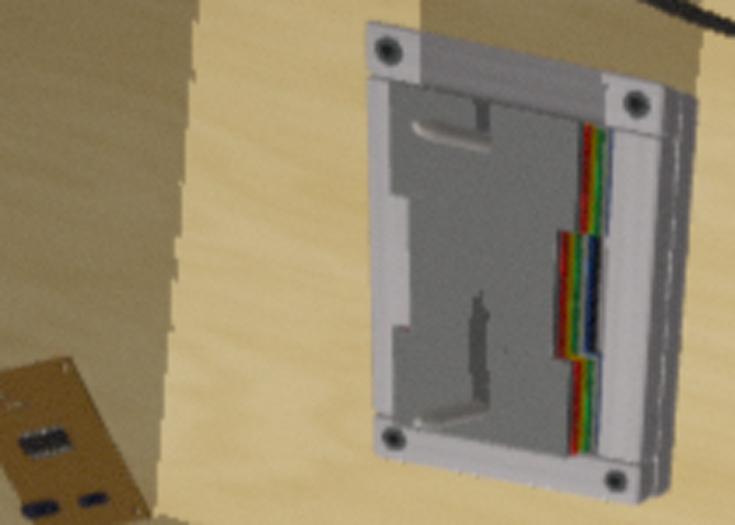

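Jig crop: block corners at about (385,45), (640,95), (620,485), (390,440), pins at about (420,128) and (420,420), and the pile top is grey. Jig is at (0.508,-0.118), yaw 0.051, pile about 52.5 mm. Next, the approach to the cover.

```bash
cat > pre.py <<'E'
from h import *; from cover import cover; from station import manip, imaging; import sys
c=dict(np.load("pics/w1.npz")); ctr,xx,n,wh=cover(c)
ctr=ctr-.001*xx-.003*n
Rt=R.from_matrix(np.c_[xx,np.cross(-n,xx),-n])
s=manip.state(); b=float(sys.argv[1])
p=ctr-.014*n+b*n
d,rv=delta(s,p,Rt); print("target",p,"d now-frame",d,"rv",rv,"| d in target frame",Rt.inv().apply(p-s["ee_pos"]))
E
python3 pre.py .08
```

```text
target [ 0.50677808 -0.33636785  0.11907767] d now-frame [0.01994873 0.01725368 0.1621009 ] rv [-0.02642582  0.48248736  0.10468874] | d in target frame [-0.05609119  0.01492615  0.15363376]
```

Units first: turns go in shares of 2 pi rad. So 0.1206 rad is 0.0192.

```bash
python3 jog.py '[{"turn_vec": [-0.0011,0.0192,0.0042],"jaw": 1},{"turn_vec": [-0.0011,0.0192,0.0042],"jaw": 1},{"turn_vec": [-0.0011,0.0192,0.0042],"jaw": 1},{"turn_vec": [-0.0011,0.0192,0.0042],"jaw": 1},{"xyz": [-0.0112,0.003,0.0307],"jaw": 1},{"xyz": [-0.0112,0.003,0.0307],"jaw": 1},{"xyz": [-0.0112,0.003,0.0307],"jaw": 1},{"xyz": [-0.0112,0.003,0.0307],"jaw": 1},{"xyz": [-0.0112,0.003,0.0307],"jaw": 1},{"jaw": 1}]'; python3 pre.py 0;  python3 - <<'E'
from h import *; from cover import cover
from station import manip, imaging
c=imaging.capture("wrist"); np.savez("pics/w2.npz",**c); cv2.imwrite("pics/w2.png",c["img"][:,:,::-1])
ctr,xx,n,wh=cover(c);s=manip.state(); r=E(s["tcp_rot"]); print(wh,"centre in tool",r.inv().apply(ctr-s["ee_pos"]),"x",r.inv().apply(xx),"n",r.inv().apply(n))
E
```

```text
time: 1.82
ee_pos: [0.4939, -0.3379, 0.1111]
tcp_rot: [-3.13, -0.473, 0.133]
wrist_force: [-0.7, 1.6, -1.2]
gripper_width: 1.003
grip_force: 0.0
target [ 0.54390259 -0.33085643  0.04842786] d now-frame [0.01634272 0.00054155 0.07875314] rv [-0.00493555  0.01486603 -0.01054489] | d in target frame [0.01516565 0.0003184  0.07898947]
(74.35232543945312, 61.848541259765625) centre in tool [-0.00503351 -0.00054291  0.06475857] x [ 0.9998216  -0.00934116 -0.01641696] n [-0.01644308 -0.00272696 -0.99986108]
```

View pics/w2.png

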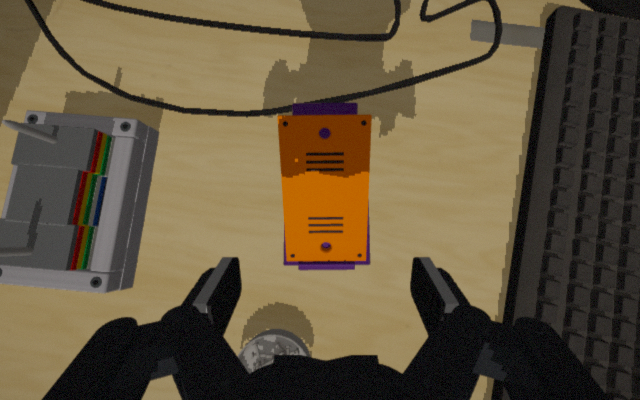

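The cover spans (278–371, 115–264), is centred between the fingers and is partly shadowed. Holes are at (325,133) and (326,247). I'll widen the mask to include the shadow.

```bash
sed -i 's/\[...,2\]>120/[...,2]>70/' cover.py
python3 - <<'E'
from h import *; from cover import cover
from station import manip, imaging
c=dict(np.load("pics/w2.npz"))
ctr,xx,n,wh=cover(c);s=manip.state(); r=E(s["tcp_rot"]); print(wh,"centre in tool",r.inv().apply(ctr-s["ee_pos"]),"x",r.inv().apply(xx),"n",r.inv().apply(n))
f,M,t=cam(c);C=-M.T@t
for u,v in((325,133),(326,247)):
    d=np.array([(u-c["cx"])/f,(v-c["cy"])/f,1])@M; X=C+d*(((ctr-C)@n)/(d@n)); print(r.inv().apply(X-s["ee_pos"]))
E
```

```text
(110.69450378417969, 61.86540222167969) centre in tool [ 0.01320031 -0.00070618  0.06457739] x [ 0.99990114 -0.00857959 -0.01113991] n [-0.01116711 -0.00312887 -0.99993275]
[ 0.05657233 -0.0005814   0.06409263]
[-2.98065548e-02 -2.97232869e-05  6.50555678e-02]
```

In the tool's units: 0.011 rad is 0.0018.

```bash
python3 jog.py '[{"turn_vec": [0,0.0018,-0.0014],"xyz": [0.0133,-0.0004,0],"jaw": 1},{"xyz": [0,0,0.02],"jaw": 1},{"xyz": [0,0,0.02],"jaw": 1},{"xyz": [0,0,0.02],"jaw": 1},{"xyz": [0,0,0.0208],"jaw": 1},{"jaw": 1},{"jaw": 1}]'; python3 jog.py '[{"jaw": 0.5},{"jaw": 0.5},{"jaw": 0.5},{"jaw": 0.5},{"jaw": 0.5},{"jaw": 0.5}]'
```

```text
time: 2.45
ee_pos: [0.549, -0.3344, 0.0564]
tcp_rot: [3.134, -0.496, 0.151]
wrist_force: [0.5, 0.2, 0.1]
gripper_width: 0.998
grip_force: 0.0
time: 2.95
ee_pos: [0.5484, -0.3352, 0.0576]
tcp_rot: [3.133, -0.498, 0.15]
wrist_force: [-3.1, 0.6, 6.5]
gripper_width: 0.7
grip_force: 63.4
```

```bash
cat > rel.py <<'E'
from h import *; from cover import cover
from station import manip, imaging; import sys
s=manip.state(); c=imaging.capture("wrist"); np.savez(f"pics/{sys.argv[1]}.npz",**c); cv2.imwrite(f"pics/{sys.argv[1]}.png",c["img"][:,:,::-1])
ctr,xx,n,wh=cover(c); r=E(s["tcp_rot"]); print(wh,"centre",ctr,"in tool",r.inv().apply(ctr-s["ee_pos"]),"x",r.inv().apply(xx),"n",r.inv().apply(n),"world x",xx,"n",n,s["ee_pos"],s["tcp_rot"])
E
python3 jog.py '[{"jaw": 1},{"jaw": 1},{"jaw": 1}]'; python3 rel.py w3
```

```text
time: 3.2
ee_pos: [0.5477, -0.3346, 0.0552]
tcp_rot: [3.135, -0.495, 0.149]
wrist_force: [-0.5, -0.3, -0.1]
gripper_width: 1.0
grip_force: 0.0
(109.96595764160156, 61.95704650878906) centre [ 0.53765668 -0.33749138  0.06367636] in tool [-0.00507493  0.00148327 -0.01232131] x [0.99992406 0.0102081  0.00690484] n [ 0.00685446  0.00496124 -0.9999642 ] world x [0.87508162 0.12091661 0.46862707] n [-0.46365538 -0.06817588  0.88338878] [ 0.54765378 -0.33457061  0.05523262] [ 3.13526317 -0.49460437  0.14891307]
```

View pics/w3.png

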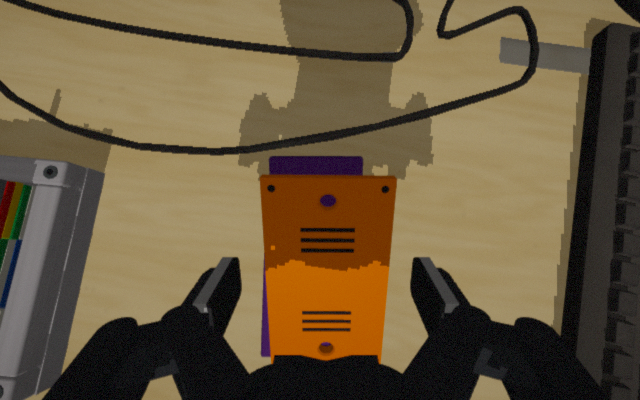

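Holes are at (328,200) and (326,348). The grasp centre is about 5 mm too far up the slope and slightly shallow, so I'll shift it and regrasp.

In the tool's units: 0.01 rad is 0.0016.

```bash
python3 jog.py '[{"turn_vec": [0,0,0.0016],"xyz": [-0.0025,0.0007,0.0025],"jaw": 1},{"turn_vec": [0,-0.0011,0],"xyz": [-0.0025,0.0007,0.0025],"jaw": 1},{"jaw": 1},{"jaw": 1},{"jaw": 1},{"jaw": 0.4},{"jaw": 0.4},{"jaw": 0.4},{"jaw": 0.4},{"jaw": 0.4}]'; python3 rel.py w4
```

```text
time: 4.08
ee_pos: [0.5457, -0.336, 0.0482]
tcp_rot: [3.141, -0.487, 0.137]
wrist_force: [-3.9, 0.4, 4.7]
gripper_width: 0.708
grip_force: 64.8
(110.13309478759766, 62.30440139770508) centre [ 0.53742475 -0.33785904  0.06352657] in tool [-0.00027062  0.00075661 -0.01752131] x [ 9.99997352e-01  2.27023500e-03 -3.78187441e-04] n [-3.87213219e-04  3.97657986e-03 -9.99992018e-01] world x [0.87542531 0.11865678 0.46856279] n [-0.46363383 -0.06793088  0.88341896] [ 0.54568524 -0.33595641  0.04817124] [ 3.14145496 -0.48728609  0.1372906 ]
```

In the tool's units: -0.122 rad is -0.0194.

```bash
python3 jog.py '[{"xyz": [0,0,-0.008],"jaw": 0.4},{"xyz": [0,0,-0.015],"jaw": 0.4},{"xyz": [0,0,-0.02],"jaw": 0.4},{"xyz": [0,0,-0.02],"jaw": 0.4},{"turn_vec": [0,-0.0194,0.0034],"xyz": [0,0,-0.015],"jaw": 0.4},{"turn_vec": [0,-0.0194,0.0034],"xyz": [0,0,-0.015],"jaw": 0.4},{"turn_vec": [0,-0.0194,0.0034],"xyz": [0,0,-0.015],"jaw": 0.4},{"turn_vec": [0,-0.0194,0.0034],"xyz": [0,0,-0.01],"jaw": 0.4},{"jaw": 0.4},{"jaw": 0.4}]'; python3 jog.py '[{"jaw": 0.4},{"jaw": 0.4}]'; python3 rel.py w5
python3 - <<'E'
from h import *; from station import manip, imaging
s=manip.state(); Rt=R.from_euler("xyz",[np.pi,0,.051])
print(delta(s,np.array([.5083,-.1178,.14]),Rt),Rt.inv().apply(np.array([.5083,-.1178,.14])-s["ee_pos"]))
E
```

```text
time: 4.97
ee_pos: [0.5016, -0.3424, 0.1545]
tcp_rot: [-3.121, -0.0, 0.057]
wrist_force: [-1.0, 0.3, -1.5]
gripper_width: 0.703
grip_force: 65.5
time: 5.13
ee_pos: [0.4976, -0.342, 0.1535]
tcp_rot: [-3.119, 0.003, 0.054]
wrist_force: [0.1, 0.6, -1.0]
gripper_width: 0.703
grip_force: 65.5
(286.423583984375, 1578.78125) centre [ 0.78229072 -0.34005288  0.82485155] in tool [ 0.28208904 -0.00156276 -0.67240416] x [ 0.3181254  -0.00384322 -0.94804085] n [ 0.00546249 -0.99996775  0.00588672] world x [3.21751549e-01 2.72199547e-05 9.46824134e-01] n [-0.04843394  0.99869124  0.0164302 ] [ 0.49764971 -0.34195699  0.15352459] [-3.11925632  0.00333454  0.05397752]
(array([ 0.02282039, -0.22303547,  0.01873852]), array([-0.02217325,  0.00335662,  0.00253942])) [ 0.02219874 -0.2234541   0.01386381]
```

In the tool's units: -0.011 rad is -0.0018.

```bash
sed -i 's/\[...,1\]>180/[...,1]>215/' cover.py; python3 jog.py '[{"turn_vec": [-0.0018,0,0.0004],"xyz": [0.0037,-0.02,0],"jaw": 0.4},{"turn_vec": [-0.0018,0,0],"xyz": [0.0037,-0.0372,0],"jaw": 0.4},{"xyz": [0.0037,-0.0372,0],"jaw": 0.4},{"xyz": [0.0037,-0.0372,0],"jaw": 0.4},{"xyz": [0.0037,-0.0372,0],"jaw": 0.4},{"xyz": [0.0037,-0.0372,0],"jaw": 0.4},{"xyz": [0,-0.0172,0],"jaw": 0.4},{"jaw": 0.4},{"jaw": 0.4},{"jaw": 0.4}]'; python3 jog.py '[{"jaw": 0.4},{"jaw": 0.4},{"jaw": 0.4}]';python3 rel.py w6
```

```text
time: 6.02
ee_pos: [0.5093, -0.1192, 0.1556]
tcp_rot: [3.14, 0.002, 0.051]
wrist_force: [0.5, -1.1, -1.5]
gripper_width: 0.707
grip_force: 65.5
time: 6.27
ee_pos: [0.5098, -0.1195, 0.1554]
tcp_rot: [3.14, 0.002, 0.05]
wrist_force: [0.7, -0.2, -0.2]
gripper_width: 0.708
grip_force: 65.5
(373.0218811035156, 113.29027557373047) centre [ 0.59356534 -0.11571649  0.29453112] in tool [ 0.08349931  0.00061681 -0.139296  ] x [ 0.50229989 -0.00140325 -0.86469235] n [-0.00383423  0.99998524 -0.00385011] world x [0.50350915 0.02803507 0.86353492] n [ 0.04654116 -0.99890235  0.00529265] [ 0.50983205 -0.11952099  0.15542629] [3.14015887e+00 2.29394432e-03 5.03807946e-02]
```

View pics/w6.png

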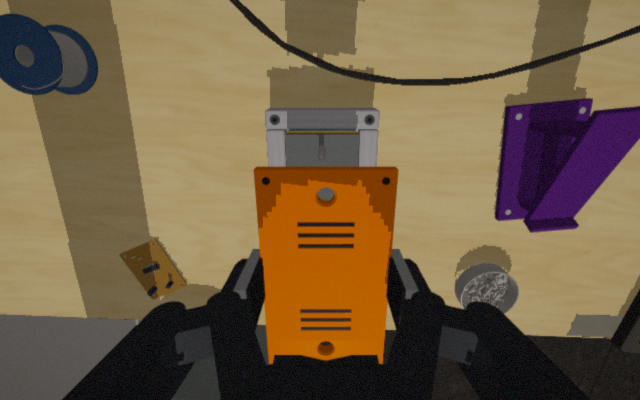

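The cover's holes are at (326,195) and (326,348). The jig shows beyond it with screws at (275,120) and (370,120) and pin 1's tip near (321,136). I'll compare hole and pin positions from this view.

Run:
```python
from h import *; from station import manip, imaging
c=dict(np.load("pics/w6.npz")); s=manip.state(); r=E(s["tcp_rot"]); T=lambda X:r.inv().apply(X-s["ee_pos"])
g=c["img"].astype(int)
zc=s["ee_pos"][2]+.0175
for (a,b,e,d) in((314,184,338,206),(314,340,338,356)):
    H=hsv(c)[b:d,a:e]; m=(H[...,1]<190)|((H[...,2]<140)); v,u=np.nonzero(m); print("hole px",u.mean()+a,v.mean()+b,len(u)); print(" tool",T(ray(c,u.mean()+a,v.mean()+b,zc)))
P=cloud(c); z=P[...,2]; m=np.zeros(z.shape,bool); m[100:165,255:390]=1
q=P[m&(abs(z-.034)<.003)]; J=R.from_euler("z",-.051).apply(q); print("rim x max",J[:,0].max(),np.percentile(J[:,0],99.5),"y",J[:,1].min(),J[:,1].max(),"med z",np.median(q[:,2]))
print("expect",R.from_euler("z",-.051).apply([.5083,-.1178,0])+[.073,0,0])
f=P[m&(abs(z-.034)<.003)]; e=[]
for row in range(105,166,6):
    w=np.nonzero(m[row]&(abs(z[row]-.034)<.003))[0]; w=w[abs(P[row,w,1]+.115)<.06]
    if len(w): a,b=P[row,w[0]],P[row,w[-1]]; e.append((*a[:2],*b[:2])); 
print(np.round(e,4))
q=P[m&(z>.06)&(z<.1)]; print("pin",len(q),np.median(q,0),T(np.median(q,0)),"top",q[q[:,2]>.084].mean(0))
```

```text
hole px 325.56401384083046 196.19377162629758 289
 tool [ 0.04166773  0.00105355 -0.01759563]
hole px 325.2865497076023 347.7602339181287 171
 tool [-0.04401149  0.00087527 -0.01739635]
rim x max 0.5747952423571262 0.5741692549829965 y -0.1921236206128634 -0.09417783184778343 med z 0.03397560489219939
expect [ 0.5746339 -0.1435589  0.       ]
[[ 0.5775 -0.0658  0.5822 -0.1615]
 [ 0.5725 -0.0657  0.5774 -0.162 ]
 [ 0.5676 -0.0665  0.5724 -0.1625]
 [ 0.5623 -0.0678  0.567  -0.1617]
 [ 0.5573 -0.0662  0.5622 -0.1628]
 [ 0.5521 -0.067   0.5569 -0.1635]
 [ 0.547  -0.0671  0.5515 -0.1642]
 [ 0.5415 -0.0677  0.5462 -0.1638]
 [ 0.5361 -0.0676  0.541  -0.1642]]
pin 92 [ 0.5530774  -0.1152269   0.08309177] [ 0.04351363 -0.00204264  0.07221556] top [ 0.55209556 -0.11513819  0.08748281]
```

```bash
python3 jog.py '[{"xyz": [-0.0005,-0.0025,0.02],"jaw": 0.4},{"xyz": [0,0,0.025],"jaw": 0.4},{"xyz": [0,0,0.02],"jaw": 0.4},{"jaw": 0.4},{"jaw": 0.4},{"jaw": 0.4}]'
python3 - <<'E'
from h import *; from station import manip, imaging
a=imaging.capture("wrist"); b=imaging.capture("side"); np.savez("pics/w7.npz",**a)
x=cv2.resize(a["img"][80:400,220:440],None,fx=1.7,fy=1.7,interpolation=cv2.INTER_CUBIC)[:540]
y=cv2.resize(b["img"][160:260,290:380],None,fx=4.6,fy=4.6,interpolation=cv2.INTER_CUBIC)
o=np.zeros((560,800,3),np.uint8); o[:x.shape[0],:x.shape[1]]=x; o[:y.shape[0],380:380+y.shape[1]]=y; cv2.imwrite("pics/c7.png",o[:,:,::-1])
print(manip.state()["ee_pos"],manip.state()["tcp_rot"])
E
```

```text
time: 6.82
ee_pos: [0.51, -0.1164, 0.0915]
tcp_rot: [3.14, 0.001, 0.052]
wrist_force: [0.3, 0.2, -0.2]
gripper_width: 0.709
grip_force: 65.5
[ 0.51055187 -0.11647138  0.09214887] [ 3.13936425e+00 -6.93054232e-04  5.20720864e-02]
```

View pics/c7.png

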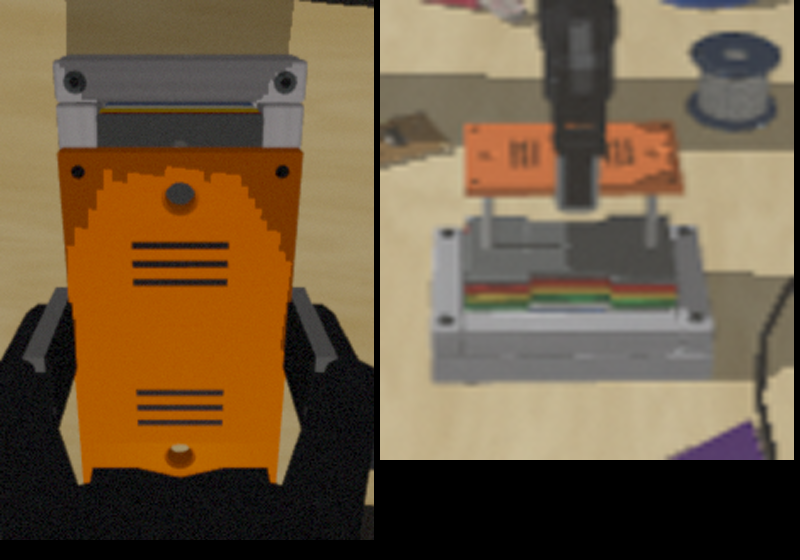

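The cover is above both pins in the side view, and the pin is not yet visible through the hole. I'll descend in steps and watch the force.

```bash
python3 jog.py '[{"xyz": [-0.001,0,0.008],"jaw": 0.4},{"xyz": [0,0,0.008],"jaw": 0.4},{"xyz": [0,0,0.004],"jaw": 0.4},{"xyz": [0,0,0.003],"jaw": 0.4},{"jaw": 0.4},{"jaw": 0.4}]';python3 - <<'E'
from h import *; from station import manip, imaging
a=imaging.capture("wrist")
cv2.imwrite("pics/c8.png",cv2.resize(a["img"][130:370,250:400],None,fx=2.4,fy=2.4,interpolation=cv2.INTER_CUBIC)[:,:,::-1]);s=manip.state();print(s["ee_pos"],s["wrist_force"],s["ft_torque"])
E
```

```text
time: 7.42
ee_pos: [0.5086, -0.1162, 0.0673]
tcp_rot: [3.14, 0.002, 0.052]
wrist_force: [3.1, -0.5, -2.3]
gripper_width: 0.702
grip_force: 65.4
[ 0.50855615 -0.11620111  0.06747888] [ 1.15497454 -0.34061417 -2.08648466] [-0.14678642 -0.53494485 -0.00641379]
```

View pics/c8.png

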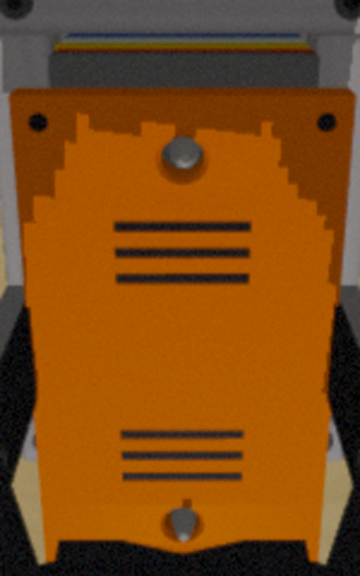

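Both pin tips show through the holes, at (182,152) and (183,522). I'll continue down gently.

```bash
python3 jog.py '[{"xyz": [0.0005,0,0.005],"jaw": 0.4},{"xyz": [0,0,0.005],"jaw": 0.4},{"xyz": [0,0,0.005],"jaw": 0.4},{"jaw": 0.4},{"jaw": 0.4}]'; for i in 1; do python3 jog.py '[{"xyz": [0,0,0.003],"jaw": 0.4},{"xyz": [0,0,0.002],"jaw": 0.4},{"jaw": 0.4},{"jaw": 0.4}]'; done
```

```text
time: 7.88
ee_pos: [0.5086, -0.1161, 0.052]
tcp_rot: [3.14, 0.003, 0.052]
wrist_force: [2.7, -1.2, -1.7]
gripper_width: 0.703
grip_force: 65.4
time: 8.22
ee_pos: [0.5086, -0.1161, 0.0474]
tcp_rot: [3.14, 0.002, 0.052]
wrist_force: [1.5, -1.0, -1.8]
gripper_width: 0.702
grip_force: 65.4
```

```bash
python3 jog.py '[{"xyz": [0,0,0.0015],"jaw": 0.4},{"xyz": [0,0,0.0015],"jaw": 0.4},{"jaw": 0.4},{"jaw": 0.4}]'; python3 jog.py '[{"xyz": [0,0,0.001],"jaw": 0.4},{"jaw": 0.4},{"jaw": 0.4}]'; python3 jog.py '[{"xyz": [0,0,0.001],"jaw": 0.4},{"jaw": 0.4},{"jaw": 0.4}]'
```

```text
time: 8.55
ee_pos: [0.5087, -0.1161, 0.0445]
tcp_rot: [3.14, 0.002, 0.052]
wrist_force: [2.4, 0.5, -2.3]
gripper_width: 0.707
grip_force: 65.4
time: 8.8
ee_pos: [0.5087, -0.1161, 0.0435]
tcp_rot: [3.14, 0.002, 0.052]
wrist_force: [1.8, -0.9, -0.5]
gripper_width: 0.706
grip_force: 65.5
time: 9.05
ee_pos: [0.5087, -0.1161, 0.0426]
tcp_rot: [3.14, 0.002, 0.052]
wrist_force: [0.5, 0.1, -0.9]
gripper_width: 0.706
grip_force: 65.5
```

```bash
python3 jog.py '[{"xyz": [0,0,0.001],"jaw": 0.4},{"jaw": 0.4},{"jaw": 0.4}]'|sed -n 2,4p
python3 - <<'E'
from station import manip, imaging
print(manip.state()["wrist_force"],manip.state()["ft_torque"])
E
python3 jog.py '[{"xyz": [0,0,0.001],"jaw": 0.4},{"jaw": 0.4},{"jaw": 0.4}]'|sed -n 2,4p
```

```text
ee_pos: [0.5087, -0.1161, 0.0415]
tcp_rot: [3.14, 0.002, 0.052]
wrist_force: [2.5, -0.7, -0.4]
[ 2.5075772  -0.67457347 -0.39649119] [-0.15469544 -0.44443805 -0.00307943]
ee_pos: [0.5087, -0.1161, 0.0412]
tcp_rot: [3.14, 0.002, 0.052]
wrist_force: [0.1, -0.6, 6.1]
```

Contact: the vertical force jumped to +6 N and the descent stalled. Releasing.

```bash
python3 jog.py '[{"jaw": 0.8},{"jaw": 0.9},{"jaw": 1},{"jaw": 1},{"jaw": 1}]'; python3 jog.py '[{"xyz": [0,0,-0.01],"jaw": 1},{"xyz": [0,0,-0.03],"jaw": 1},{"xyz": [0,0,-0.04],"jaw": 1},{"xyz": [0,0,-0.04],"jaw": 1},{"jaw": 1},{"jaw": 1},{"jaw": 1}]'
python3 - <<'E'
from h import *; from station import manip, imaging
a=imaging.capture("wrist");np.savez("pics/w9.npz",**a); b=imaging.capture("side"); np.savez("pics/s9.npz",**b); cv2.imwrite("pics/c9.png",np.vstack([cv2.resize(a["img"],None,fx=.75,fy=.75),cv2.resize(b["img"][170:260,270:390],(480,300),interpolation=cv2.INTER_CUBIC)])[:,:,::-1])
P=cloud(a);H=hsv(a); m=(H[...,0]<21)&(H[...,1]>215)&(abs(P[...,0]-.51)<.06)&(abs(P[...,1]+.117)<.04)&(a["range_z"]>0); q=P[m]; A=np.c_[q[:,:2]-q[:,:2].mean(0),np.ones(len(q))]
print(len(q),np.percentile(q[:,2],[2,50,98]),"slope,z",np.linalg.lstsq(A,q[:,2],rcond=None)[0],cv2.minAreaRect((q[:,:2]*1000).astype(np.float32)))
E
```

```text
time: 9.97
ee_pos: [0.5081, -0.116, 0.0402]
tcp_rot: [3.141, 0.003, 0.052]
wrist_force: [-0.1, 1.5, 0.5]
gripper_width: 1.001
grip_force: 0.0
time: 10.55
ee_pos: [0.5088, -0.1159, 0.1611]
tcp_rot: [3.14, 0.002, 0.052]
wrist_force: [-0.9, -0.6, -0.0]
gripper_width: 1.001
grip_force: 0.0
8069 [0.05739452 0.05879003 0.06033005] slope,z [ 0.02229918 -0.0161083   0.06085073] ((508.036865234375, -118.38388061523438), (110.42892456054688, 78.51885223388672), 2.7562763690948486)
```

View pics/c9.png

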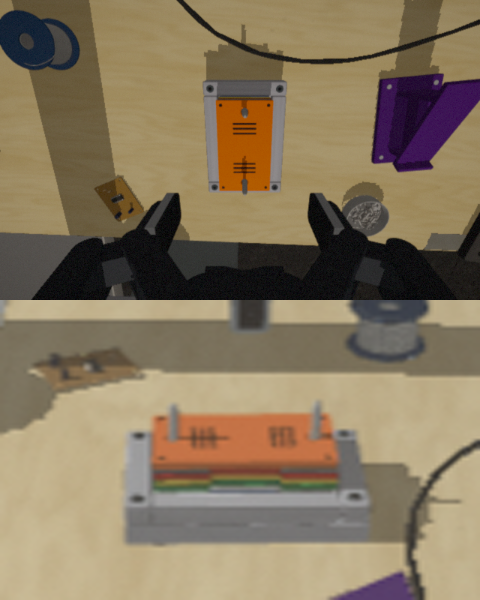

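The cover lies flat, with top at about 58.8 mm, and both pins stand through it. Next is the reel.

```bash
python3 jog.py '[{"xyz": [0.0103,-0.03,-0.005],"jaw": 1},{"xyz": [0.0103,-0.0395,-0.005],"jaw": 1},{"xyz": [0.0103,-0.0395,-0.005],"jaw": 1},{"xyz": [0.0103,-0.0395,-0.005],"jaw": 1},{"xyz": [0.0103,-0.0395,-0.005],"jaw": 1},{"xyz": [0.0103,-0.0395,-0.005],"jaw": 1},{"xyz": [0,-0.0095,0],"jaw": 1},{"jaw": 1},{"jaw": 1},{"jaw": 1}]'; python3 jog.py '[{"jaw": 1},{"jaw": 1}]'
cat > reel.py <<'E'
from h import *; from station import manip, imaging; import sys
s=manip.state(); a=imaging.capture("wrist");np.savez(f"pics/{sys.argv[1]}.npz",**a); P=cloud(a); H=hsv(a)
z0=float(sys.argv[2]); m=(abs(P[...,2]-z0)<.004)&(abs(P[...,:2]-[float(sys.argv[3]),float(sys.argv[4])]).max(-1)<.05)&(a["range_z"]>0)&(H[...,0]>95)&(H[...,0]<125)&(H[...,1]>80)
q=(P[m][:,:2]*1000).astype(np.float32); c,rad=cv2.minEnclosingCircle(q)
hull=cv2.convexHull(q); print(len(q),"circle",c,rad,"ellipse",cv2.fitEllipse(hull),"z",np.median(P[m][:,2]))
print(s["ee_pos"],s["tcp_rot"],"tool",E(s["tcp_rot"]).inv().apply(np.r_[np.array(c)/1000,0]-s["ee_pos"]))
cv2.imwrite(f"pics/{sys.argv[1]}.png",a["img"][:,:,::-1])
E
python3 reel.py w10 .040 .608 .124
```

```text
time: 11.48
ee_pos: [0.5594, 0.0784, 0.1901]
tcp_rot: [-3.107, 0.005, 0.122]
wrist_force: [-0.6, -1.0, 0.1]
gripper_width: 1.002
grip_force: 0.0
time: 11.65
ee_pos: [0.56, 0.0784, 0.1909]
tcp_rot: [-3.107, 0.004, 0.121]
wrist_force: [0.0, 0.1, 0.1]
gripper_width: 0.999
grip_force: 0.0
2524 circle (610.8179321289062, 120.82620239257812) 28.658281326293945 ellipse ((610.7122192382812, 120.84139251708984), (55.938133239746094, 56.93769454956055), 33.79314422607422) z 0.0402149922075819
[0.56002581 0.07839378 0.19093076] [-3.10694945  0.00353499  0.12146211] tool [ 0.05623377 -0.02933778  0.19186444]
```

View pics/w10.png

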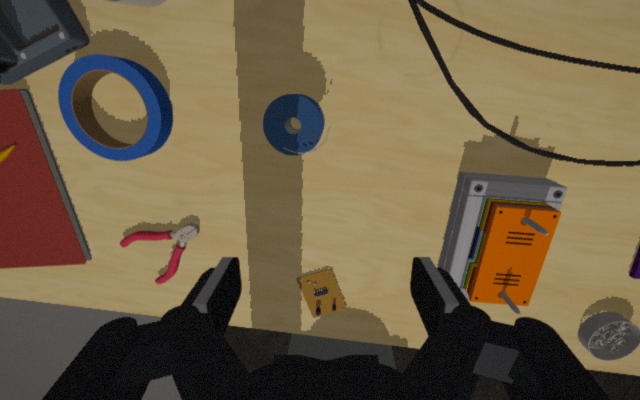

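Reel at (295,125), measured axis about (0.611,0.121). The board (322,292) is undisturbed. The arm fell short with a twist, so I'll check the joints.

Run:
```python
from h import *; from station import manip, imaging
s=manip.state(); print(s["joint_positions"].round(3)); r=E(s["tcp_rot"])
for yaw in(.051,.12):
  Rt=R.from_euler("xyz",[np.pi,0,yaw]); p=np.array([.6105,.1215,.11]); print(delta(s,p,Rt),Rt.inv().apply(p-s["ee_pos"]))
```

```text
[0.121 0.392 0.112 1.293 0.035 3.141]
(array([ 0.05540714, -0.03371936,  0.08212346]), array([-0.03456948,  0.00438463,  0.07059787])) [ 0.05243323 -0.04035035  0.08107906]
(array([ 0.05540714, -0.03371936,  0.08212346]), array([-0.03469295,  0.00318895,  0.00160485])) [ 0.05509042 -0.03663931  0.08107906]
```

Units first: turns go in shares of 2 pi rad. So -0.115 rad is -0.0183.

```bash
python3 jog.py '[{"turn_vec": [-0.0028,0.0003,-0.0183],"jaw": 1},{"turn_vec": [-0.0028,0.0003,-0.0183],"jaw": 1},{"jaw": 1},{"jaw": 1},{"jaw": 1},{"jaw": 1}]'; python3 reel.py w11 .040 .611 .121
```

```text
time: 12.2
ee_pos: [0.5605, 0.0792, 0.1913]
tcp_rot: [3.142, -0.005, 0.351]
wrist_force: [0.8, -0.0, -0.6]
gripper_width: 1.002
grip_force: 0.0
2557 circle (610.6824340820312, 121.25439453125) 28.46862030029297 ellipse ((610.4690551757812, 121.17957305908203), (56.0103759765625, 56.3254280090332), 47.896575927734375) z 0.040203848687821266
[0.56051668 0.07923789 0.19125986] [ 3.14154022 -0.00536424  0.35107154] tool [ 0.06052869 -0.02221153  0.19158614]
```

```bash
python3 jog.py '[{"xyz": [0.03,-0.011,0.01],"jaw": 1},{"xyz": [0.03,-0.011,0.03],"jaw": 1},{"xyz": [0,0,0.03],"jaw": 1},{"xyz": [0,0,0.03],"jaw": 1},{"xyz": [0,0,0.02],"jaw": 1},{"jaw": 1},{"jaw": 1},{"jaw": 1}]'; python3 reel.py w12 .040 .611 .121
```

```text
time: 12.92
ee_pos: [0.6097, 0.1201, 0.0745]
tcp_rot: [3.141, -0.008, 0.353]
wrist_force: [-0.1, -0.8, 0.3]
gripper_width: 1.001
grip_force: 0.0
5098 circle (610.5265502929688, 121.19035339355469) 28.872941970825195 ellipse ((610.7167358398438, 121.25707244873047), (56.56397247314453, 57.42733383178711), 103.23748779296875) z 0.040204291259043276
[0.60967975 0.12014718 0.0745178 ] [ 3.1410468  -0.00758836  0.35254291] tool [ 0.00058942 -0.00072731  0.07452404]
```

In the tool's units: -0.0075 rad is -0.0012.

```bash
python3 jog.py '[{"turn_vec": [0,-0.0012,0],"xyz": [0.0008,-0.0006,0.02],"jaw": 1},{"xyz": [0,0,0.02],"jaw": 1},{"xyz": [0,0,0.015],"jaw": 1},{"xyz": [0,0,0.0085],"jaw": 1},{"jaw": 1},{"jaw": 1},{"jaw": 1}]'; python3 jog.py '[{"jaw": 0.4},{"jaw": 0.4},{"jaw": 0.4},{"jaw": 0.4},{"jaw": 0.4},{"jaw": 0.4}]'
```

```text
time: 13.55
ee_pos: [0.6106, 0.1211, 0.0114]
tcp_rot: [3.141, -0.001, 0.353]
wrist_force: [-0.2, -0.5, 0.7]
gripper_width: 0.999
grip_force: 0.0
time: 14.05
ee_pos: [0.6102, 0.1212, 0.0111]
tcp_rot: [3.141, -0.001, 0.353]
wrist_force: [-1.2, -0.1, 5.7]
gripper_width: 0.661
grip_force: 64.9
```

In the tool's units: 0.102 rad is 0.0162.

```bash
python3 jog.py '[{"xyz": [0,0,-0.01],"jaw": 0.4},{"xyz": [0,0,-0.02],"jaw": 0.4},{"xyz": [0,0,-0.03],"jaw": 0.4},{"xyz": [0,0,-0.03],"jaw": 0.4},{"xyz": [0,0,-0.03],"jaw": 0.4},{"xyz": [0,0,-0.02],"jaw": 0.4},{"jaw": 0.4},{"jaw": 0.4},{"jaw": 0.4}]'; python3 jog.py '[{"xyz": [-0.015,0.016,0],"jaw": 0.4},{"xyz": [-0.027,0.0288,0],"jaw": 0.4},{"xyz": [-0.027,0.0288,0],"jaw": 0.4},{"xyz": [-0.027,0.0288,0],"jaw": 0.4},{"xyz": [-0.027,0.0288,0],"jaw": 0.4},{"xyz": [-0.027,0.0288,0],"jaw": 0.4},{"xyz": [-0.028,0.029,0],"jaw": 0.4},{"turn_vec": [0,0,0.0159],"jaw": 0.4},{"turn_vec": [0,0,0.0159],"jaw": 0.4},{"turn_vec": [0,0,0.0162],"jaw": 0.4}]'; python3 jog.py '[{"jaw": 0.4},{"jaw": 0.4},{"jaw": 0.4},{"jaw": 0.4}]'
python3 - <<'E'
from h import *; from station import manip, imaging
s=manip.state(); print(s["joint_positions"].round(3),s["wrist_force"],s["ee_pos"],s["tcp_rot"]); Rt=R.from_euler("xyz",[np.pi,0,.051]); print(delta(s,np.array([.5082,-.1176,.12]),Rt))
a=imaging.capture("wrist"); b=imaging.capture("side"); np.savez("pics/w13.npz",**a);cv2.imwrite("pics/c13.png",np.vstack([cv2.resize(a["img"],None,fx=.75,fy=.75),cv2.resize(b["img"][140:260,260:400],(350,300),interpolation=cv2.INTER_CUBIC)[:,:480].__class__ and cv2.copyMakeBorder(cv2.resize(b["img"][140:260,260:400],(350,300),interpolation=cv2.INTER_CUBIC),0,0,0,130,0)])[:,:,::-1])
E
```

```text
time: 14.8
ee_pos: [0.6082, 0.1208, 0.1479]
tcp_rot: [-3.141, 0.005, 0.353]
wrist_force: [0.9, -0.7, -2.7]
gripper_width: 0.661
grip_force: 64.3
time: 15.63
ee_pos: [0.5054, -0.1187, 0.1475]
tcp_rot: [-3.141, 0.007, 0.043]
wrist_force: [0.3, 1.3, -1.5]
gripper_width: 0.661
grip_force: 64.5
time: 15.97
ee_pos: [0.5073, -0.1175, 0.1492]
tcp_rot: [3.141, 0.004, 0.053]
wrist_force: [-0.2, -0.2, -2.1]
gripper_width: 0.656
grip_force: 64.5
[-2.270e-01  3.340e-01 -8.700e-02  1.153e+00 -1.000e-03  2.862e+00] [-0.16874256 -0.15852046 -2.09110352] [ 0.5073222  -0.11746616  0.14915965] [3.14115215 0.00361408 0.05311989]
(array([0.00097484, 0.00016742, 0.0291564 ]), array([0.00044433, 0.00361361, 0.00212069]))
```

View pics/c13.png

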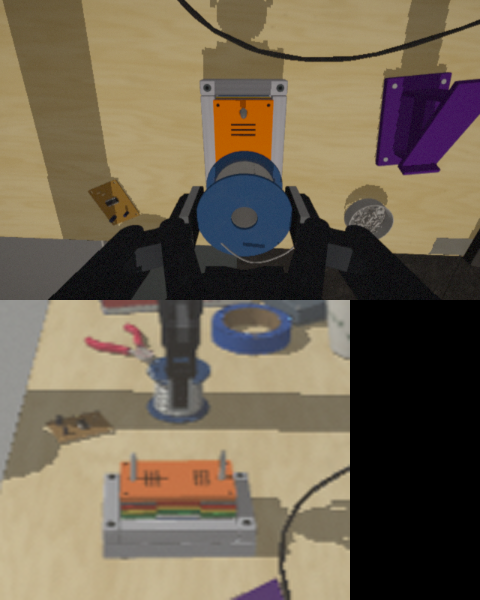

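The reel is held upright over the middle of the cover. Both pins are clear and the board and tin are unmoved. Lowering.

In the tool's units: 0.0036 rad is 0.0006.

```bash
python3 jog.py '[{"turn_vec": [0,0.0006,0],"xyz": [0.001,0,0.015],"jaw": 0.4},{"xyz": [0,0,0.02],"jaw": 0.4},{"xyz": [0,0,0.02],"jaw": 0.4},{"xyz": [0,0,0.012],"jaw": 0.4},{"xyz": [0,0,0.003],"jaw": 0.4},{"jaw": 0.4},{"jaw": 0.4},{"jaw": 0.4}]'; python3 jog.py '[{"xyz": [0,0,0.002],"jaw": 0.4},{"xyz": [0,0,0.002],"jaw": 0.4},{"jaw": 0.4},{"jaw": 0.4}]'; python3 jog.py '[{"xyz": [0,0,0.001],"jaw": 0.4},{"jaw": 0.4},{"jaw": 0.4}]'
```

```text
time: 16.73
ee_pos: [0.5099, -0.118, 0.0812]
tcp_rot: [3.14, -0.004, 0.051]
wrist_force: [0.1, -0.3, -1.5]
gripper_width: 0.661
grip_force: 64.5
time: 17.07
ee_pos: [0.5088, -0.1179, 0.0761]
tcp_rot: [3.141, -0.002, 0.051]
wrist_force: [0.7, 0.3, -2.3]
gripper_width: 0.661
grip_force: 64.5
time: 17.32
ee_pos: [0.5088, -0.1178, 0.0749]
tcp_rot: [3.141, -0.001, 0.051]
wrist_force: [0.6, 0.6, -3.3]
gripper_width: 0.659
grip_force: 64.5
```

```bash
python3 jog.py '[{"xyz": [0,0,0.001],"jaw": 0.4},{"xyz": [0,0,0.001],"jaw": 0.4},{"xyz": [0,0,0.001],"jaw": 0.4},{"jaw": 0.4},{"jaw": 0.4}]'|sed -n 2,4p; python3 jog.py '[{"xyz": [0,0,0.001],"jaw": 0.4},{"jaw": 0.4},{"jaw": 0.4}]'|sed -n 2,4p
```

```text
ee_pos: [0.5087, -0.1178, 0.0718]
tcp_rot: [3.141, -0.001, 0.051]
wrist_force: [-0.6, -0.6, -2.5]
ee_pos: [0.5088, -0.1179, 0.0709]
tcp_rot: [3.141, -0.001, 0.051]
wrist_force: [0.9, 0.6, -2.6]
```

```bash
python3 jog.py '[{"xyz": [0,0,0.0007],"jaw": 0.4},{"jaw": 0.4},{"jaw": 0.4}]'|sed -n 2,4p; python3 jog.py '[{"xyz": [0,0,0.0005],"jaw": 0.4},{"jaw": 0.4},{"jaw": 0.4}]'|sed -n 2,4p
```

```text
ee_pos: [0.5088, -0.1178, 0.0702]
tcp_rot: [3.141, -0.001, 0.051]
wrist_force: [-1.1, 0.3, -2.5]
ee_pos: [0.5089, -0.1179, 0.0699]
tcp_rot: [3.141, -0.002, 0.051]
wrist_force: [-0.7, -0.1, -0.7]
```

```bash
python3 jog.py '[{"xyz": [0,0,0.0006],"jaw": 0.4},{"jaw": 0.4},{"jaw": 0.4}]'|sed -n 2,4p
```

```text
ee_pos: [0.509, -0.1179, 0.0698]
tcp_rot: [3.141, -0.002, 0.051]
wrist_force: [-2.0, 0.1, 3.7]
```

The reel is in contact: force went from -2.6 to +3.7 N and the descent stalled. I'll open, retreat upward and check.

```bash
python3 jog.py '[{"jaw": 0.75},{"jaw": 0.85},{"jaw": 1},{"jaw": 1},{"jaw": 1}]'; python3 jog.py '[{"xyz": [0,0,-0.01],"jaw": 1},{"xyz": [0,0,-0.03],"jaw": 1},{"xyz": [0,0,-0.04],"jaw": 1},{"xyz": [0,0,-0.03],"jaw": 1},{"jaw": 1},{"jaw": 1},{"jaw": 1}]'; python3 reel.py w14 .0988 .5083 -.1176
python3 - <<'E'
from h import *; from station import manip, imaging
a=dict(np.load("pics/w14.npz")); b=imaging.capture("side")
cv2.imwrite("pics/c14.png",np.vstack([cv2.resize(a["img"],None,fx=.75,fy=.75),cv2.resize(b["img"][160:250,260:404],(480,300),interpolation=cv2.INTER_CUBIC)])[:,:,::-1])
E
```

```text
time: 19.15
ee_pos: [0.5089, -0.1179, 0.069]
tcp_rot: [3.141, -0.002, 0.051]
wrist_force: [-0.1, 0.0, 0.5]
gripper_width: 1.003
grip_force: 0.0
time: 19.73
ee_pos: [0.5084, -0.1177, 0.1792]
tcp_rot: [3.141, -0.002, 0.051]
wrist_force: [-1.1, -0.0, -0.4]
gripper_width: 1.002
grip_force: 0.0
3463 circle (510.23907470703125, -118.70722961425781) 28.674911499023438 ellipse ((510.206298828125, -118.69110107421875), (56.65015411376953, 56.84976577758789), 91.49644470214844) z 0.0989531526463213
[ 0.50836175 -0.11772674  0.17917155] [ 3.14070668e+00 -1.56889338e-03  5.11346388e-02] tool [0.00154365 0.00091642 0.17917507]
```

View pics/c14.png

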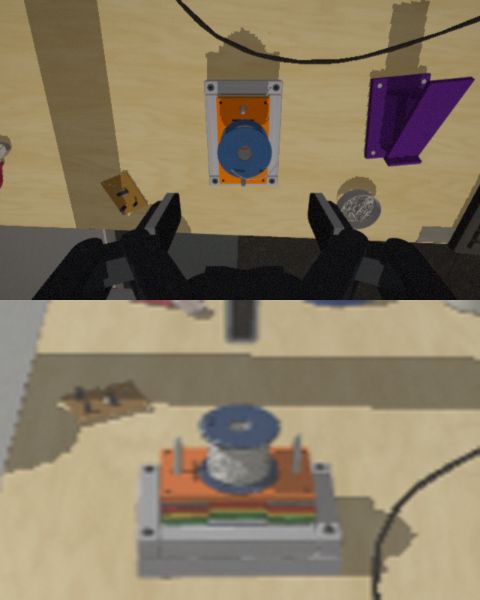

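The reel stands upright between the pins, about 2 mm from centre, and the cover is flat. The robot is clear.

```bash
python3 -c "
from station import manip, imaging; print(manip.hand_in())"
```

```text
the job is handed in; nothing more can be done
None
```

The job is handed in at about 20 s: the cover lies flat on the pile over both pins, the reel stands upright about 2 mm from its middle, each was released only after I felt it touch down (about 6 N and 4 N), and the board and tin were not touched.

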